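Lift a cleaned drawer knob for spraying with spring tongs

TASK

One of the two drawer knobs on the drilled wooden block has been degreased for lacquering and waits under an upturned tin that keeps the dust off. Take the tin off and stand it on the table beside the block, open end down, and let it go; then pick up the spring tongs, squeeze their jaws shut on the head of that knob, draw it up out of its hole and finish while holding it still in the tongs, a good 10 cm above the block, without letting go. The gripper's fingers must never touch the clean knob, and the other knob and everything else on the table stay where they are.

Things in the scene. Friction and masses are not known exactly. Their poses are not given: they have to be found in the camera images.
- tin: the obstacle: plain steel tin, open end down, 60 mm diameter, 72 mm high, wall 2.5 mm, about 60 g, standing on the block (28 mm above the table) round the clean knob, with 6 to 18 mm of air at the knob's sides; raised by 45 mm it is clear of the knob. Origin: centre of its open rim, the underside; z up
- knob: the clean brass drawer knob under the tin, loose in its hole, about 60 g: head an upright disc of 30 mm diameter, straight side 18 to 26 mm above the origin, top at 31 mm; neck 11 mm, foot 18 mm in diameter; below the origin a stud, 18 mm long, 6 mm thick, in the block's 11 mm hole. Origin: centre of the foot's underside, on the block's top; z up
- knob_head (a point): centre of the clean knob's head, 22 mm above the knob's origin: where the jaws shall close
- spare_knob: an identical knob, uncovered, in the block's other hole, 110 mm from the clean one; leave it
- block: drilled wooden block, fixed to the table, 76 mm (its x) by 190 mm (its y) by 28 mm high, holes at y = +55 and -55 mm on its long middle line; the clean knob is in either of them. Origin: centre of its underside on the table. Fixed things to keep clear of: an open carton, 260 mm high, at x over 0.72, y -0.21 to 0.19; a pail right of it
- tongs: spring tongs lying flat on the table, 195 mm long, about 120 g; steel arms with black rubber grips 56 mm long, 26 mm high. Their x axis runs from the rivet (90 mm behind the origin) to the jaws (80 mm ahead), z up, the jaws open and close along y. Origin: between the grips' middles, at the underside (table level), near the centre of mass
- tongs_grip (a point): midway between the grips' middles, 13 mm above the underside: hold here, fingers closing along the tongs' y. Outer faces of the grips: 52 mm apart at rest, 35 mm with the jaws on the knob. A spring opens the jaws: 5 N at the grips starts to close them, 9 N reaches the knob, 25 to 40 N holds it firmly; squeezed by 4 to 8 mm the tongs can be carried, jaws still open
- tongs_jaw (a point): midway between the two jaws, 13 mm above the tongs' underside and 80 mm ahead of the grips' middle. The jaws are steel, 30 mm long, 20 mm high, shallow V shapes seen from above; 50 mm or more open between them at rest (35 mm to each side over their backs); they centre the knob's head in the V
- aerosol: bystander: spray can, 67 mm diameter, 189 mm high, standing at the back left; origin under its centre
- sanding_block: bystander: sanding block 65 x 100 x 26 mm; origin under its centre
- tape_roll: bystander: roll of masking tape, 100 mm diameter, 25 mm high, lying flat; origin under its centre
- paint_jar: bystander: small jar, 65 mm diameter, 84 mm high; origin under its centre
- brush: bystander: flat paint brush, 198 mm long (its y), 50 mm wide, lying behind the tongs; origin at its middle
- pencil: bystander: flat carpenter pencil, 167 mm long (its y), 13 mm wide, 8 mm thick, lying at the table's front edge; origin at its middle
Not all that is in view belongs to the job. Leave any orange or turquoise look-alike of the tin alone.

How it is judged:
By the outcome, as a careful person would: the job done as asked, in the order asked, and still so for the second after the job is handed in, while the arm keeps its last pose, push and grip.
It also fails if it takes over 64 s, if anything falls off the work surface, if the arm or the gripper's body presses on something with over 40 N, if the wrist force passes 120 N, or if a joint passes its speed limit or range.

ROBOT

A 6-joint arm with a two-finger parallel gripper is mounted at the origin on a cart in front of the work surface, level with it; the furniture and walls round the work are solid. World frame = base frame: x ahead of the robot, y to its left, z up, the work surface at z = 0. Lengths are in mm, angles in rad, forces in N, time in s.
With the tool pointing down it reaches from about 275 to 975 mm from the base axis. Payload 8.4 kg.
Tool frame: the origin (TCP) lies on the front face of the gripper's body, between the roots of the fingers; the fingertips stand 88 mm ahead of it and the grasp point (between the pads) lies 69 mm ahead of it (nose_length is the z of the fingertips in the tool frame, in mm); z points along the fingers, y is the direction in which the jaws open and shut (so a half turn about z gives the same grasp; the last joint's range is limited). The gripper opens to 92 mm and grips with 3 to 60 N. Pads are 20 mm wide; open, the fingers measure 128 mm over their backs; the gripper's body (75 mm by 189 mm) begins 69 mm behind the grasp point.
Start: joints at [-1.221, 0.353, 1.633, -0, 1.155, -0.002], TCP at [215.366, -586.725, 302.683] pointing down, gripper open.
Joint ranges: [-2.63, 2.63], [-0.92, 2.1], [0.06, 2.66], [-1.3, 4.44], [0, 2.69], [-3.02, 3.02]. Speed limits (rad/s): [2.22, 2.22, 2.79, 3.14, 3.14, 3.14].

INTERFACE

Orientations are given as [roll, pitch, yaw] about the fixed x, y, z axes, in that order (R = Rz(yaw) Ry(pitch) Rx(roll)).
In Python, from plant import observe, grab_frame, hand_in, nose_length gives the robot as it stands.
- The arm moves only by the shell command python3 -m inch 'ROWS' [FORCE]. ROWS is JSON, a list that holds one entry, the list of rows, each a list of 7 numbers: the turn, a rotation vector about the tool's x, y, z in rad, then the shift along the tool's x, y, z in mm, then the finger opening in mm, from 0 to 91.9. In form: [[[wx, wy, wz, dx, dy, dz, gripper], ...]]. A call has 1 to 8 rows; each row is the pose to reach, as a shift and turn from the pose measured when the call began, along the tool's axes at that moment; what a row does not reach only later rows make up. A row lasts 1/10 s, in which the tool goes at most 50 mm and 8.59 degrees, less where a joint would pass 70% of its speed; a pose out of reach is approached as far as the arm can. A call with a gripper value outside its range is refused whole. The fingers move at their own pace and stop on an object; FORCE is the grip in N (left out, the last holds). Time passes only in rows, so rows that repeat a pose let the fingers close. It gives the time, the measured TCP pose, the force and the opening at its end, in the units of the state.
- observe(): the state, without advancing time (a new reading comes with each control period).
- grab_frame(name): name is "side" or "top" or "wrist"; returns a dict with "image" (400x640x3 uint8, red, green, blue), "K" (3x3 intrinsics, pixels), "rvec" (rotation vector, rad) and "tvec" (3), from world to camera coordinates, as OpenCV has them. Camera axes: x right, y down, z forward; pixel columns grow to the right and rows downward; lengths in mm; the calibration is good to about 2 mm. A picture is of the moment at which its call begins. There is no depth.
- hand_in(): hands the job in, once; it reports no verdict.
The state is a dict: "time": time; "joint_pos": joint angles; "joint_vel": joint speeds; "joint_efforts": joint torques, N m; "position": TCP position; "ee_rot": TCP orientation; "ft_force": force on the tool from outside, world axes, zero at the start; "torque": the same for the moment, N m; "grip_width": opening from 0.0 (shut) to 1.0 (fully open).
Only numpy, scipy, OpenCV 4.12 (cv2) and the standard library are available. Lean on these libraries where they do the work, as an engineer would, in place of code of your own. Each camera call takes 0.05 s, during which the arm holds its last target. There are 200 camera calls.

## Working session

There is one attempt and no reset: what is moved stays moved. The work goes in short steps, Python scripts to look and compute and a shell command to move; the robot and the scene stay as the last step left them, time stands still between calls to the robot, and variables do not carry over. Pictures are saved under pics/ and viewed, about 8 in all and at most 12, crops included, and the job is handed in when it is done.

```bash
ls; mkdir -p pics
cat > h.py <<'E'
import numpy as np, cv2
from plant import observe, grab_frame, nose_length
def ray(f,u,v):
    R=cv2.Rodrigues(np.array(f["rvec"],float))[0]; t=np.array(f["tvec"],float).ravel()
    d=R.T@np.linalg.inv(np.array(f["K"]))@np.array([u,v,1.]); return -R.T@t,d
def onz(f,u,v,z):
    c,d=ray(f,u,v); return c+d*(z-c[2])/d[2]
def proj(f,P):
    return cv2.projectPoints(np.array(P,float).reshape(-1,1,3),np.array(f["rvec"],float),np.array(f["tvec"],float),np.array(f["K"],float),None)[0].reshape(-1,2)
def save(f,n,box=None,s=1):
    im=f["image"][:,:,::-1]
    if box: im=im[box[1]:box[3],box[0]:box[2]]
    cv2.imwrite("pics/"+n,cv2.resize(im,None,fx=s,fy=s,interpolation=cv2.INTER_CUBIC))
E
python3 - <<'E'
from h import *
import pickle
for n in("top","side"):
    f=grab_frame(n); pickle.dump(f,open(n+".pkl","wb")); save(f,n+"0.png",s=1.25); c,d=ray(f,320,200); print(n,c,d/np.linalg.norm(d))
print(observe())
E
```

```text
pics
top [ 402.85908469  -26.376113   1317.26858751] [ 0.12695068  0.01950114 -0.99171731]
side [ 432.91631162 -840.39433378  883.79952398] [ 0.10890408  0.70569802 -0.700093  ]
{'time': 0.1, 'joint_pos': array([-1.22138485e+00,  3.53544180e-01,  1.63407255e+00, -1.65920820e-05,
        1.15519411e+00, -2.40145583e-03]), 'joint_vel': array([ 0.00243409, -0.00223733, -0.00315409,  0.00085284, -0.00077   ,
       -0.00087303]), 'joint_efforts': array([ 2.73628730e-04, -5.94899654e+01, -3.34927440e+01,  6.99355896e-02,
        1.84598583e-02, -3.48296214e-05]), 'position': array([ 215.25271826, -586.39707756,  302.05490787]), 'ee_rot': array([-3.14037443e+00,  1.22460208e-05,  3.51819648e-01]), 'ft_force': array([-0.0559096 ,  0.94311121, -0.63244213]), 'torque': array([ 0.07616705, -0.02366134, -0.05177035]), 'grip_width': 0.9999214783908889}
```

View pics/top0.png

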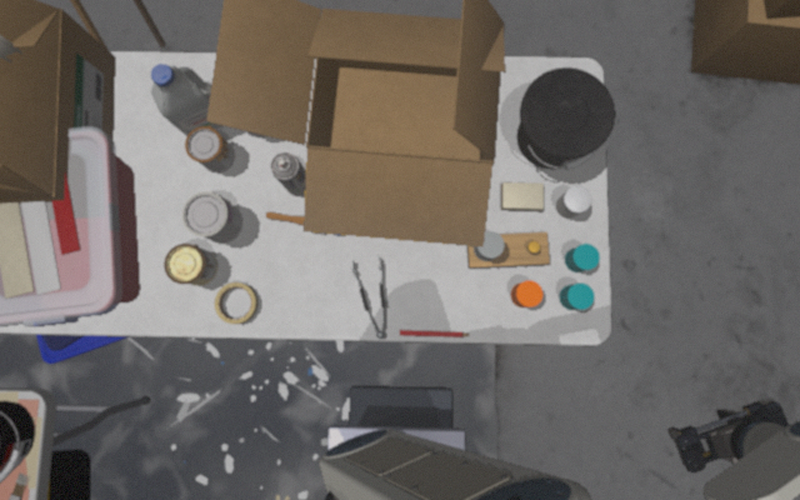

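View pics/side0.png

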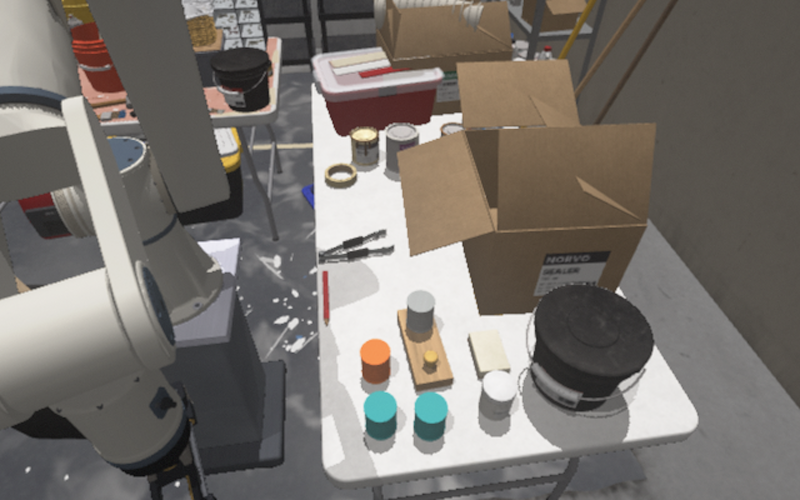

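Candidates for the tin: grey tin on the block, top view (490,247). Not the tin: the orange one (528,294), the turquoise ones (585,257) and (578,297), the white jar (577,200), and the grey paint cans (207,215) and (206,145). The choice is the grey one standing on the drilled block, with the spare knob at (534,247).

Run:
```python
import pickle
from h import *
T=pickle.load(open("top.pkl","rb"));S=pickle.load(open("side.pkl","rb"))
a=T["image"][170:250,360:490];b=T["image"][195:275,270:380];c=S["image"][225:320,290:420]
ims=[cv2.resize(x[:,:,::-1],(400,int(400*x.shape[0]/x.shape[1])),interpolation=cv2.INTER_CUBIC) for x in(a,b,c)]
W=np.zeros((600,800,3),np.uint8)
W[:ims[0].shape[0],:400]=ims[0];W[:ims[1].shape[0],400:]=ims[1];W[300:300+ims[2].shape[0],:400]=ims[2]
d=cv2.resize(S["image"][175:220,245:325,::-1],(400,225),interpolation=cv2.INTER_CUBIC);W[300:525,400:]=d
cv2.imwrite("pics/crop1.png",W)
# wood mask
h=cv2.cvtColor(T["image"],cv2.COLOR_RGB2HSV)
m=((h[...,0]>8)&(h[...,0]<22)&(h[...,1]>70)).astype(np.uint8); m[:, :370]=0;m[:,445:]=0;m[:186]=0;m[218:]=0
ct=max(cv2.findContours(m,0,2)[0],key=cv2.contourArea);print("wood",cv2.minAreaRect(ct))
P=[onz(T,*p,28)for p in cv2.boxPoints(cv2.minAreaRect(ct))];print(np.round(P,1))
# carton flap corners by two-view triangulation
def tri(p,q):
    A=[];B=[]
    for f,x in((T,p),(S,q)):
        o,d=ray(f,*x);d/=np.linalg.norm(d);M=np.eye(3)-np.outer(d,d);A.append(M);B.append(M@o)
    return np.linalg.solve(sum(A),sum(B))
print("flap near -y corner?",tri((487/1.25,243/1.25),(487/1.25,237/1.25)),"far",tri((305/1.25,231/1.25),(398/1.25,150/1.25)), tri((487/1.25,243/1.25),(412/1.25,252/1.25)))
```

```text
wood ((404.0, 199.5), (27.0, 68.0), 90.0)
[[ 612.9 -149.8   28. ]
 [ 616.6 -352.7   28. ]
 [ 535.6 -351.4   28. ]
 [ 531.8 -150.3   28. ]]
flap near -y corner? [ 625.52609343 -194.01599616  258.52968147] far [582.2277783  191.65424442 213.40558756] [ 559.58183106 -181.02512552  221.12448768]
```

View pics/crop1.png

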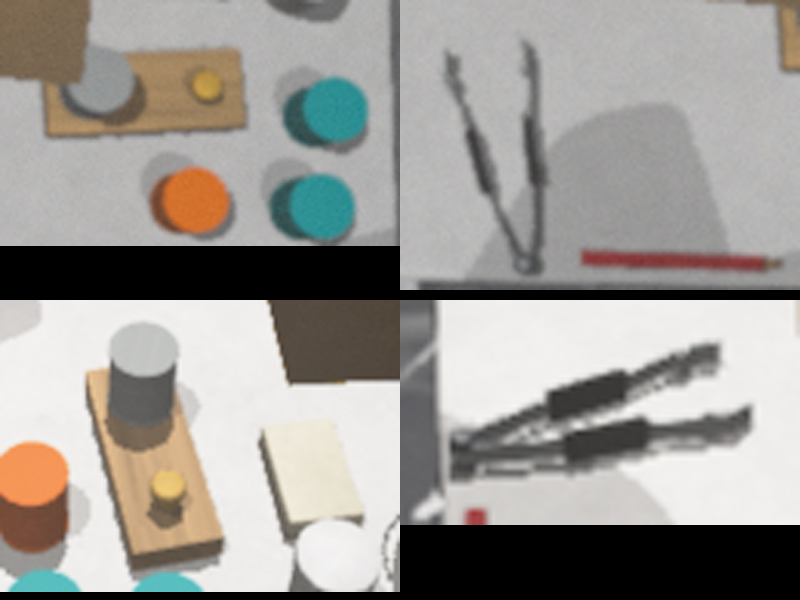

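Run:
```python
import pickle
from h import *
T=pickle.load(open("top.pkl","rb"));S=pickle.load(open("side.pkl","rb"))
def blobs(f,lo,hi,z,box,n):
    h=cv2.cvtColor(f["image"],cv2.COLOR_RGB2HSV);m=cv2.inRange(h,np.array(lo),np.array(hi))
    k=np.zeros_like(m);k[box[1]:box[3],box[0]:box[2]]=255;m&=k
    for c in cv2.findContours(m,0,2)[0]:
        if cv2.contourArea(c)>20:
            (u,v),r=cv2.minEnclosingCircle(c);print(n,np.round([u,v,r],1),np.round(onz(f,u,v,z),1),cv2.contourArea(c), "px/mm")
blobs(T,(20,140,120),(32,255,255),54,(410,185,450,215),"spare T")
blobs(S,(15,120,150),(32,255,255),56,(325,270,360,300),"spare S")
blobs(T,(4,190,190),(14,255,255),72,(400,215,450,250),"orange T")
blobs(T,(85,100,130),(95,255,255),72,(440,190,480,255),"turq T")
# tin top in side view: bright grey
h=cv2.cvtColor(S["image"],cv2.COLOR_RGB2HSV);print([tuple(h[y,336]) for y in range(228,275,3)])
print(S["image"][236,320:352,0])
g=lambda u,v,z:np.round(onz(T,u,v,z),1)
q=lambda x,y:(270+(x-400)*.275,195+y*.275)
for p in((528,264),(453,58),(530,45),(482,160),(535,150)):print("tongs T",p,g(*q(*p),20))
s=lambda x,y:(245+(x-400)/5,175+(y-300)/5)
for p in((460,447),(710,352),(742,415),(588,388),(607,432)):print("tongs S",p,np.round(onz(S,*s(*p),22),1))
w=grab_frame("wrist");print(ray(w,320,200),w["K"][0][0]); save(w,"w0.png")
o=observe();R=cv2.Rodrigues(np.array(w["rvec"]))[0]
from scipy.spatial.transform import Rotation as Ro
Rt=Ro.from_euler("xyz",o["ee_rot"]).as_matrix();print("cam in tool",Rt.T@(ray(w,0,0)[0]-o["position"]),"\n",np.round(Rt.T@R.T,3))
```

```text
spare T [426.9 197.7   4.1] [ 577.2 -313.3   54. ] 39.0 px/mm
spare S [344.  285.    5.1] [ 577.  -313.8   56. ] 58.0 px/mm
orange T [422.7 234.7   9.9] [ 468.3 -296.    72. ] 261.5 px/mm
turq T [464.3 236.8  10.3] [ 464.6 -413.6   72. ] 296.5 px/mm
turq T [468.6 205.   10.3] [ 555.9 -428.2   72. ] 287.0 px/mm
[(np.uint8(15), np.uint8(4), np.uint8(241)), (np.uint8(20), np.uint8(3), np.uint8(232)), (np.uint8(75), np.uint8(3), np.uint8(196)), (np.uint8(60), np.uint8(3), np.uint8(196)), (np.uint8(75), np.uint8(3), np.uint8(196)), (np.uint8(60), np.uint8(3), np.uint8(196)), (np.uint8(45), np.uint8(3), np.uint8(196)), (np.uint8(50), np.uint8(4), np.uint8(171)), (np.uint8(15), np.uint8(11), np.uint8(92)), (np.uint8(30), np.uint8(3), np.uint8(93)), (np.uint8(8), np.uint8(11), np.uint8(96)), (np.uint8(12), np.uint8(13), np.uint8(97)), (np.uint8(15), np.uint8(11), np.uint8(97)), (np.uint8(16), np.uint8(77), np.uint8(122)), (np.uint8(15), np.uint8(78), np.uint8(124)), (np.uint8(16), np.uint8(78), np.uint8(125))]
[240 240 240 241 242 240 227 202 197 195 195 194 196 194 194 195 195 195
 194 195 197 196 195 195 192 201 224 237 241 240 240 240]
tongs T (528, 264) [367.6  38.5  20. ]
tongs T (453, 58) [533.9 104.6  20. ]
tongs T (530, 45) [545.8  41.4  20. ]
tongs T (482, 160) [450.7  78.2  20. ]
tongs T (535, 150) [459.7  35.1  20. ]
tongs S (460, 447) [367.6  36.1  22. ]
tongs S (710, 352) [534.3 102.6  22. ]
tongs S (742, 415) [547.4  40.3  22. ]
tongs S (588, 388) [451.6  79.   22. ]
tongs S (607, 432) [460.4  36.7  22. ]
(array([ 277.97911913, -563.12158942,  385.75666043]), array([-0.21283683, -0.07892027, -0.97399797])) 301.7029028211372
cam in tool [ 66.9132975   -0.37930284 -83.62312773] 
 [[-0.    -0.971 -0.241]
 [ 1.    -0.001  0.001]
 [-0.001 -0.241  0.971]]
```

Run:
```python
import pickle
from h import *
T=pickle.load(open("top.pkl","rb"));S=pickle.load(open("side.pkl","rb"))
im=S["image"];h=cv2.cvtColor(im,cv2.COLOR_RGB2HSV)
m=((h[...,2]>175)&(h[...,2]<212)&(h[...,1]<10)).astype(np.uint8);m[:228]=0;m[256:]=0;m[:,:322]=0;m[:,350:]=0
m=cv2.morphologyEx(m,cv2.MORPH_OPEN,np.ones((3,3),np.uint8))
c=max(cv2.findContours(m,0,2)[0],key=cv2.contourArea);P=np.array([onz(S,*p[0],100)[:2] for p in c],np.float32)
print("tin S",cv2.minEnclosingCircle(P),P.mean(0),cv2.contourArea(c),cv2.boundingRect(c))
q=lambda x,y:(360+x*.325,170+y*.325)
for p in((240,50),(245,127),(47,136)):print(p,np.round(onz(T,*q(*p),28),1))
s=lambda x,y:(290+x*.325,225+y*.325)
for p in((88,372),(135,555),(222,538)):print("S",np.round(onz(S,*s(*p),28),1))
h=cv2.cvtColor(T["image"],cv2.COLOR_RGB2HSV)
for q in((300,186,330,215),):print(T["image"][190:206,392,0],T["image"][198,376:406,0])
```

```text
tin S ((575.3676147460938, -205.75698852539062), 29.4586181640625) [ 575.96277 -203.28001] 268.5 (326, 232, 22, 17)
(240, 50) [ 615.9 -352.7   28. ]
(245, 127) [ 540.8 -356.3   28. ]
(47, 136) [ 528.5 -165.9   28. ]
S [ 493.9 -446.8   28. ]
S [ 507.  -574.9   28. ]
S [ 566.6 -572.5   28. ]
[150 147 149 149 151 149 142 153 148 147 146 147 146 151 150 148] [164 158 146 116  95 102 123 143 144 148 149 146 148 151 147 146 148 146
 147 148 148 149 148 148 150 145 134 116 101  98]
```

```bash
cat > go.py <<'E'
import sys; from h import *; from scipy.spatial.transform import Rotation as Ro
# usage: x y z yaw tilt  -> row from the measured pose (TCP target; tilt = turn about tool y)
def row(p,yaw,tilt):
    o=observe();R0=Ro.from_euler("xyz",o["ee_rot"]);R=Ro.from_euler("z",yaw)*Ro.from_euler("x",np.pi)*Ro.from_euler("y",tilt)
    return np.r_[np.round((R0.inv()*R).as_rotvec(),3),np.round(R0.inv().apply(np.array(p)-o["position"]),1)]
if __name__=="__main__":
    a=[float(x) for x in sys.argv[1:]];print(row(a[:3],a[3],a[4]).tolist());o=observe();print(o["time"],o["position"].round(1),o["joint_pos"].round(2),o["ft_force"].round(1),round(o["grip_width"]*92,1))
E
python3 go.py 430 -204.5 215 0 0.785
```

```text
[-0.139, 0.777, 0.333, 333.2, -284.5, 87.4]
0.15 [ 215.3 -586.5  302.1] [-1.22  0.35  1.63  0.    1.16 -0.  ] [ 0.9 -0.5  0.1] 92.2
```

```bash
python3 -m inch '[[[-0.139,0.777,0.333,333.2,-284.5,87.4,91.5],[-0.139,0.777,0.333,333.2,-284.5,87.4,91.5],[-0.139,0.777,0.333,333.2,-284.5,87.4,91.5],[-0.139,0.777,0.333,333.2,-284.5,87.4,91.5],[-0.139,0.777,0.333,333.2,-284.5,87.4,91.5],[-0.139,0.777,0.333,333.2,-284.5,87.4,91.5],[-0.139,0.777,0.333,333.2,-284.5,87.4,91.5],[-0.139,0.777,0.333,333.2,-284.5,87.4,91.5]]]' 20; python3 go.py 430 -204.5 215 0 0.785
```

```text
time: 0.95
position: [398.4, -259.6, 227.1]
ee_rot: [-3.14, -0.784, -0.005]
ft_force: [2.3, 0.5, 1.1]
grip_width: 0.999
[0.002, 0.001, -0.003, 13.6, -55.2, 30.9]
0.95 [ 398.4 -259.6  227.1] [-0.9   0.16  2.36  1.47  0.59 -0.6 ] [2.3 0.5 1.1] 91.9
```

```bash
python3 -m inch '[[[0.002,0.001,-0.003,13.6,-55.2,30.9,91.5],[0.002,0.001,-0.003,13.6,-55.2,30.9,91.5],[0.002,0.001,-0.003,13.6,-55.2,30.9,91.5],[0.002,0.001,-0.003,13.6,-55.2,30.9,91.5]]]'; python3 go.py 526 -204.5 117 0 0.785
python3 - <<'E'
from h import *
w=grab_frame("wrist");im=w["image"].copy()
for z in(28,100):
    t=np.linspace(0,6.28,60);
    for p in proj(w,np.c_[575+30*np.cos(t),-204.5+30*np.sin(t),0*t+z]):cv2.circle(im,tuple(int(v) for v in p),0,(255,0,0),-1)
for p in proj(w,[[577,-313.5,56]]):cv2.circle(im,tuple(int(v) for v in p),3,(255,0,255),1)
w["image"]=im;save(w,"w1.png")
E
```

```text
time: 1.35
position: [430.2, -204.5, 215.1]
ee_rot: [-3.141, -0.785, 0.001]
ft_force: [0.7, 0.0, 0.6]
grip_width: 0.999
[-0.001, -0.0, 0.001, -1.6, 0.1, 137.1]
1.35 [ 430.2 -204.5  215.1] [-0.71  0.17  2.4   1.71  0.49 -0.71] [0.7 0.  0.6] 91.9
```

View pics/w1.png

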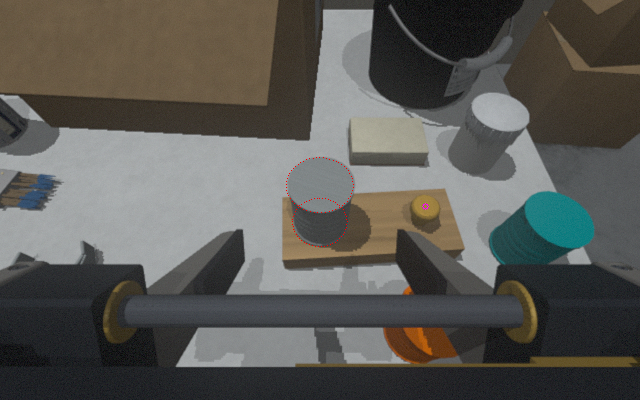

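Wrist view: the grey tin's top is at (320,187) and its projected outline fits. The spare knob, at (425,207), also matches. Advancing to grasp.

```bash
python3 -m inch '[[[0,0,0,-1.6,0,30,91.5],[0,0,0,-1.6,0,60,91.5],[0,0,0,-1.6,0,90,91.5],[0,0,0,-1.6,0,115,91.5],[0,0,0,-1.6,0,130,91.5],[0,0,0,-1.6,0,137,91.5],[0,0,0,-1.6,0,137,91.5]]]' && python3 -m inch '[[[0,0,0,0,0,0,57],[0,0,0,0,0,0,57],[0,0,0,0,0,0,57],[0,0,0,0,0,0,57],[0,0,0,0,0,0,57],[0,0,0,0,0,0,57]]]' 20; python3 go.py 526 -204.5 170 0 0.785
```

```text
time: 2.1
position: [525.9, -206.5, 116.9]
ee_rot: [-3.142, -0.785, -0.002]
ft_force: [-0.1, 0.1, -0.6]
grip_width: 0.996
time: 2.7
position: [525.9, -206.5, 117.4]
ee_rot: [3.141, -0.786, -0.002]
ft_force: [-5.0, -1.2, 7.3]
grip_width: 0.649
[0.001, -0.001, -0.001, 37.3, -2.0, -37.1]
2.7 [ 525.9 -206.5  117.4] [-0.56  0.5   2.28  2.27  0.51 -1.18] [-5.  -1.2  7.3] 59.8
```

```bash
python3 -m inch '[[[0,0,0,4,0,-4,57],[0,0,0,11,0,-11,57],[0,0,0,18,0,-18,57],[0,0,0,25,0,-25,57],[0,0,0,32,0,-32,57],[0,0,0,37.3,0,-37.3,57],[0,0,0,37.3,0,-37.3,57]]]'; python3 go.py 476 -100 170 0 0.785
python3 - <<'E'
from h import *
f=grab_frame("side");save(f,"s1.png",(240,150,440,330),3)
E
```

```text
time: 3.4
position: [526.2, -206.7, 171.4]
ee_rot: [3.14, -0.788, -0.0]
ft_force: [0.3, -0.4, -0.3]
grip_width: 0.651
[0.002, -0.003, -0.0, -36.4, -106.6, -34.8]
3.4 [ 526.2 -206.7  171.4] [-0.56  0.37  2.27  2.04  0.43 -0.92] [ 0.3 -0.4 -0.3] 59.9
```

View pics/s1.png

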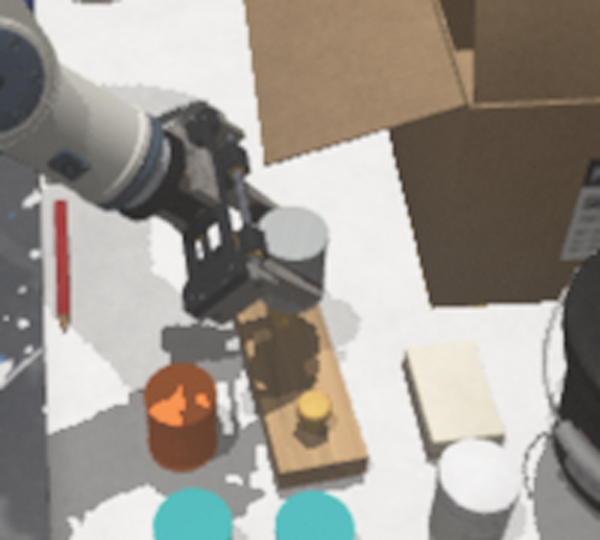

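Side view: the tin is raised and upright in the fingers at (295,255), and the spare knob is still in place at (315,408). Now back away from the flap, then over to the left of the block.

```bash
python3 -m inch '[[[0,0,0,-15,0,-15,57],[0.002,-0.003,0,-36,-15,-35,57],[0.002,-0.003,0,-36,-40,-35,57],[0.002,-0.003,0,-36,-70,-35,57],[0.002,-0.003,0,-36,-95,-35,57],[0.002,-0.003,0,-36,-107,-35,57],[0.002,-0.003,0,-36,-107,-35,57]]]'; python3 go.py 476 -100 92 0 0.785
```

```text
time: 4.15
position: [475.4, -98.0, 169.3]
ee_rot: [-3.141, -0.783, 0.001]
ft_force: [-0.3, 0.1, -1.1]
grip_width: 0.647
[-0.002, 0.002, 0.001, -54.1, 2.0, 55.3]
4.15 [475.4 -98.  169.3] [-0.34  0.29  2.45  2.52  0.42 -1.24] [-0.3  0.1 -1.1] 59.5
```

```bash
python3 -m inch '[[[0,0,0,-15,0,15,57],[0,0,0,-30,0,30,57],[0,0,0,-42,0,43,57],[0,0,0,-50,0,51,57],[0,0,0,-54,0,55,57],[0,0,0,-54,0,55,57]]]'; python3 go.py 476 -100 90 0 0.785
```

```text
time: 4.75
position: [475.7, -98.3, 91.3]
ee_rot: [-3.14, -0.781, 0.0]
ft_force: [0.0, 0.4, -0.1]
grip_width: 0.653
[-0.002, 0.004, 0.0, -0.7, 1.7, 1.2]
4.75 [475.7 -98.3  91.3] [-0.34  0.54  2.47  2.74  0.65 -1.49] [ 0.   0.4 -0.1] 60.0
```

```bash
python3 -m inch '[[[0,0.004,0,-0.7,0,0.7,57],[0,0.004,0,-1.4,0,1.4,57],[0,0.004,0,-1.4,0,1.4,57]]]'; python3 -m inch '[[[0,0,0,-0.7,0,0.7,57],[0,0,0,-0.7,0,0.7,57]]]'
```

```text
time: 5.05
position: [475.8, -98.4, 89.8]
ee_rot: [-3.14, -0.786, 0.0]
ft_force: [-0.8, 0.5, -0.5]
grip_width: 0.657
time: 5.25
position: [476.0, -98.5, 89.4]
ee_rot: [-3.14, -0.787, 0.0]
ft_force: [-2.6, 0.2, 5.9]
grip_width: 0.65
```

```bash
python3 -m inch '[[[0,0,0,0,0,0,66],[0,0,0,0,0,0,80],[0,0,0,0,0,0,91.5],[0,0,0,0,0,0,91.5],[0,0,0,0,0,-30,91.5],[0,0,0,0,0,-70,91.5],[0,0,0,0,0,-110,91.5],[0,0,0,0,0,-110,91.5]]]'
python3 - <<'E'
from h import *
f=grab_frame("wrist");im=f["image"].copy()
k=proj(f,[[572,-203.5,56]])[0];cv2.circle(im,(int(k[0]),int(k[1])),3,(255,0,255),1)
f["image"]=im;save(f,"w2.png")
h=cv2.cvtColor(grab_frame("top")["image"],cv2.COLOR_RGB2HSV)
E
python3 go.py 455 56.5 150 3.34 0
```

```text
time: 6.05
position: [395.8, -98.4, 169.8]
ee_rot: [3.139, -0.791, 0.003]
ft_force: [0.1, -1.0, 0.2]
grip_width: 0.996
[-1.139, -0.114, 2.729, 26.9, -155.7, 52.9]
6.15 [398.6 -99.2 168.2] [-0.46  0.23  2.59  2.46  0.52 -1.29] [ 0.5 -0.4  0.3] 91.4
```

View pics/w2.png

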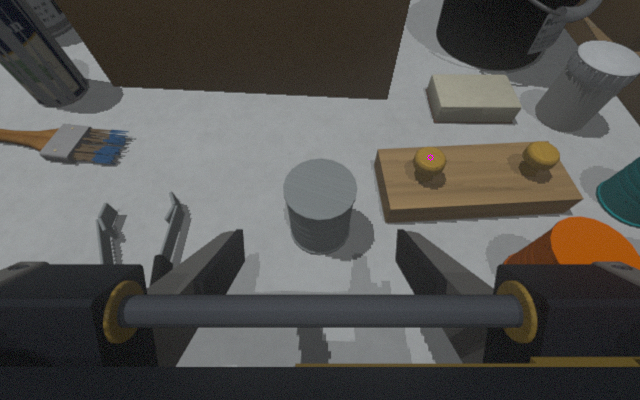

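Wrist view: the tin stands alone at (320,200). The clean knob's head is at (430,158), right on my prediction, and the tongs' jaws are at (110,220) and (178,205). Next, turn over the tongs.

```bash
python3 go.py 420 0 250 1.3 0
```

```text
[0.512, -0.674, -1.227, 73.3, -99.1, -42.3]
6.15 [398.6 -99.2 168.2] [-0.46  0.23  2.59  2.46  0.52 -1.29] [ 0.5 -0.4  0.3] 91.4
```

```bash
python3 -m inch '[[[0.512,-0.674,-1.227,73,-99,-42,91.5],[0.512,-0.674,-1.227,73,-99,-42,91.5],[0.512,-0.674,-1.227,73,-99,-42,91.5],[0.512,-0.674,-1.227,73,-99,-42,91.5],[0.512,-0.674,-1.227,73,-99,-42,91.5],[0.512,-0.674,-1.227,73,-99,-42,91.5],[0.512,-0.674,-1.227,73,-99,-42,91.5],[0.512,-0.674,-1.227,73,-99,-42,91.5]]]'; python3 go.py 455 56.5 230 3.34 0
```

```text
time: 6.95
position: [420.3, 1.2, 248.2]
ee_rot: [3.094, -0.521, 0.569]
ft_force: [1.3, 1.7, 0.3]
grip_width: 0.994
[0.73, -0.071, -2.698, 42.1, -30.0, 43.8]
6.95 [420.3   1.2 248.2] [-0.2  -0.03  2.35  0.7   0.51  0.24] [1.3 1.7 0.3] 91.5
```

```bash
python3 go.py 430 20 250 1.6 0
```

```text
[0.311, -0.45, -1.019, 16.7, -11.0, 7.1]
6.95 [420.3   1.2 248.2] [-0.2  -0.03  2.35  0.7   0.51  0.24] [1.3 1.7 0.3] 91.5
```

```bash
python3 -m inch '[[[0.311,-0.45,-1.019,16.7,-11,7,91.5],[0.311,-0.45,-1.019,16.7,-11,7,91.5],[0.311,-0.45,-1.019,16.7,-11,7,91.5],[0.311,-0.45,-1.019,16.7,-11,7,91.5],[0.311,-0.45,-1.019,16.7,-11,7,91.5],[0.311,-0.45,-1.019,16.7,-11,7,91.5],[0.311,-0.45,-1.019,16.7,-11,7,91.5],[0.311,-0.45,-1.019,16.7,-11,7,91.5]]]'; python3 go.py 455 56.5 200 3.34 0
```

```text
time: 7.75
position: [430.6, 21.0, 248.4]
ee_rot: [-3.135, 0.0, 1.607]
ft_force: [-0.5, -0.7, -0.6]
grip_width: 0.995
[-0.005, -0.006, -1.733, 34.6, 26.0, 48.2]
7.75 [430.6  21.  248.4] [ 0.05  0.12  2.08 -0.    0.95  0.01] [-0.5 -0.7 -0.6] 91.5
```

```bash
python3 -m inch '[[[-0.005,-0.006,-1.733,34.6,26,48,91.5],[-0.005,-0.006,-1.733,34.6,26,48,91.5],[-0.005,-0.006,-1.733,34.6,26,48,91.5],[-0.005,-0.006,-1.733,34.6,26,48,91.5],[-0.005,-0.006,-1.733,34.6,26,48,91.5],[-0.005,-0.006,-1.733,34.6,26,48,91.5],[-0.005,-0.006,-1.733,34.6,26,48,91.5],[-0.005,-0.006,-1.733,34.6,26,48,91.5]]]';python3 go.py 455 56.5 200 3.34 0
python3 -m inch '[[[0,0,0,0,0,0,91.5]]]' >/dev/null; python3 go.py 455 56.5 200 3.34 0
```

```text
time: 8.55
position: [455.0, 57.5, 198.2]
ee_rot: [-3.14, -0.005, 2.808]
ft_force: [0.1, -0.5, -0.6]
grip_width: 0.996
[0.0, -0.006, -0.532, -0.3, -1.0, -1.8]
8.55 [455.   57.5 198.2] [ 0.12  0.24  2.07  0.    0.84 -1.12] [ 0.1 -0.5 -0.6] 91.6
[0.001, -0.01, -0.529, -0.5, -1.8, -3.6]
8.65 [455.1  58.4 196.4] [ 0.12  0.24  2.07  0.    0.84 -1.12] [-0.7  0.6 -0.2] 91.7
```

```bash
python3 -m inch '[[[0,-0.01,-0.53,-0.5,-1.8,-3.6,91.5],[0,-0.01,-0.53,-0.5,-1.8,-3.6,91.5],[0,-0.01,-0.53,-0.5,-1.8,-3.6,91.5],[0,-0.01,-0.53,-0.5,-1.8,-3.6,91.5],[0,-0.01,-0.53,-0.5,-1.8,-3.6,91.5]]]';python3 go.py 455 56.5 140 3.34 0
python3 - <<'E'
from h import *
f=grab_frame("wrist");im=f["image"].copy()
a=0.198;R=np.array([[np.cos(a),-np.sin(a)],[np.sin(a),np.cos(a)]])
for x,y in((-90,0),(0,26),(0,-26),(80,0),(28,26),(-28,26),(28,-26),(-28,-26)):
    p=proj(f,[[*(R@[x,y]+[455.5,56.5]),26]])[0];cv2.circle(im,(int(p[0]),int(p[1])),3,(255,0,255),1)
f["image"]=im;save(f,"w3.png")
E
```

```text
time: 9.15
position: [455.0, 57.1, 198.8]
ee_rot: [3.14, -0.003, -2.944]
ft_force: [0.2, -0.6, 1.0]
grip_width: 0.995
[0.002, -0.003, -0.001, -0.0, -0.7, 58.8]
9.15 [455.   57.1 198.8] [ 0.12  0.24  2.07  0.    0.83 -1.65] [ 0.2 -0.6  1. ] 91.6
```

View pics/w3.png

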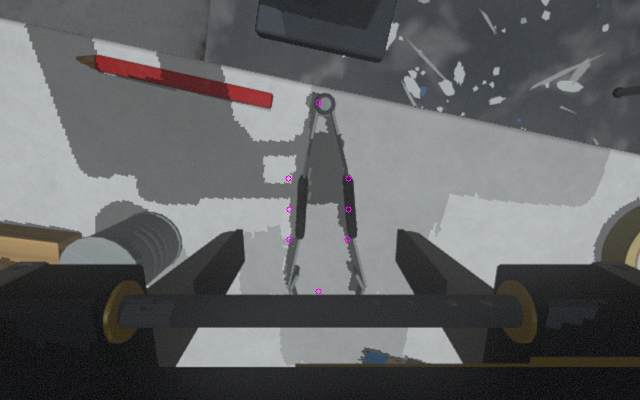

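Run:
```python
from h import *
f=grab_frame("wrist")
for n,u,v in(("riv",324,103),("g",326,208),("gl",297,208),("gr",355,208),("jl",295,275),("jr",360,280)):print(n,onz(f,u,v,24).round(1))
print(observe()["position"])
im=f["image"].astype(int);g=im.sum(2)
print(g[195:222:5,285:370:1])
```

```text
riv [366.8  43.5  24. ]
g [453.3  62.6  24. ]
gl [458.3  37.4  24. ]
gr [448.3  87.8  24. ]
jl [522.5  47.   24. ]
jr [515.8 108.   24. ]
[455.0128123   56.89111638 199.12633013]
[[322 320 311 320 321 316 319 318 314 318 327 317 228 155 143 160 132 145
  142 141 136 152 237 263 305 316 264 265 254 251 242 254 258 243 253 242
  247 254 259 251 257 245 251 244 246 243 243 248 247 253 257 255 253 243
  253 248 257 249 216 179 125 153 147 160 134 159 137 136 161 287 440 477
  473 470 474 467 472 469 472 480 482 476 469 467 469]
 [541 536 544 551 540 396 331 317 326 322 322 330 221 137 149 140 157 134
  138 143 132 156 229 256 249 244 255 263 252 244 261 253 249 242 250 243
  252 246 256 255 257 256 257 250 254 244 249 251 259 251 252 258 248 263
  258 256 258 238 247 188 138 134 133 141 141 142 133 139 110 220 441 470
  476 472 467 468 475 472 463 474 461 470 464 466 458]
 [554 547 554 546 408 330 318 323 330 323 335 284 177 149 134 147 157 139
  148 153 134 213 426 465 465 472 463 465 469 461 371 324 334 430 477 469
  462 474 476 471 374 353 451 470 474 477 475 486 454 385 444 477 441 3
[... 485 characters left out ...]
549 555 560 560 549 404 333 325 334 329 333 231 157 145 166 151 160 166
  162 153 185 414 468 468 467 455 464 462 455 455 456 454 459 461 456 460
  468 460 455 457 463 472 464 476 463 477 471 471 465 468 470 470 432 311
  246 246 248 244 245 251 203 151 143 152 160 151 149 158 140 147 181 372
  444 453 470 476 460 460 463 470 464 469 467 470 466]
 [547 543 546 538 405 331 330 322 332 324 334 229 139 143 153 158 162 158
  151 144 224 430 467 470 468 466 465 461 457 453 459 461 448 451 460 455
  455 449 452 461 459 466 457 459 473 475 472 471 468 470 470 459 459 429
  309 254 244 260 255 249 252 176 147 150 155 172 160 171 162 144 177 337
  442 470 460 467 460 467 468 465 464 470 469 471 465]]
```

```bash
python3 -m inch '[[[0.002,-0.003,0,0,1.5,25,91.5],[0.002,-0.003,0,0,3,45,91.5],[0.002,-0.003,0,0,3,58.8,91.5],[0.002,-0.003,0,0,3,58.8,91.5],[0.002,-0.003,0,0,3,58.8,91.5]]]';python3 go.py 455 60 92.5 3.35 0
python3 - <<'E'
from h import *
f=grab_frame("wrist");s=f["image"].astype(int).sum(2)
m=((s<200)).astype(np.uint8);m[:,:250]=0;m[:,392:]=0;m[:110]=0;m[285:]=0
m=cv2.morphologyEx(m,cv2.MORPH_OPEN,np.ones((7,7),np.uint8))
for c in cv2.findContours(m,0,2)[0]:
    r=cv2.boundingRect(c);print(r,cv2.contourArea(c),onz(f,r[0]+r[2]/2,r[1]+r[3]/2,24).round(1))
p=observe()["position"];print(p);save(f,"w4.png")
E
```

```text
time: 9.75
position: [454.3, 60.0, 140.2]
ee_rot: [-3.141, -0.0, -2.949]
ft_force: [0.1, 0.0, 0.2]
grip_width: 0.999
[-0.0, -0.0, -0.015, -0.7, -0.2, 47.7]
9.75 [454.3  60.  140.2] [ 0.13  0.34  2.11 -0.    0.69 -1.64] [0.1 0.  0.2] 92.0
(285, 192, 15, 75) 815.5 [457.8  41.4  24. ]
(345, 190, 18, 76) 896.5 [448.5  83.2  24. ]
[454.63926814  60.01469683 140.66475296]
```

View pics/w4.png

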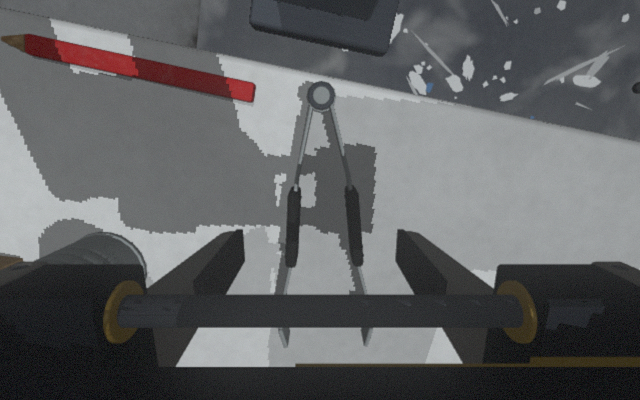

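Wrist view: the tongs lie between the fingers, with the grips at (292,230) and (354,228) and the rivet at (320,95). They are 2 mm to the left of centre, which I correct while descending.

```bash
python3 -m inch '[[[0,0,-0.015,0.5,1.5,20,91.5],[0,0,-0.015,0.5,1.5,35,91.5],[0,0,-0.015,0.5,1.5,44,91.5],[0,0,-0.015,0.5,1.5,47.5,91.5],[0,0,-0.015,0.5,1.5,47.5,91.5]]]';python3 go.py 454 61.8 91.5 3.355 0
```

```text
time: 10.3
position: [454.1, 61.4, 93.3]
ee_rot: [-3.141, 0.001, -2.934]
ft_force: [0.1, 0.8, -0.7]
grip_width: 0.994
[-0.0, 0.001, -0.005, -0.0, 0.4, 1.8]
10.3 [454.1  61.4  93.3] [ 0.13  0.43  2.13 -0.    0.58 -1.65] [ 0.1  0.8 -0.7] 91.4
```

```bash
python3 -m inch '[[[0,0,-0.005,0,0.4,1.8,70],[0,0,-0.005,0,0.4,1.8,58],[0,0,-0.005,0,0.4,1.8,52],[0,0,-0.005,0,0.4,1.8,47],[0,0,-0.005,0,0.4,1.8,45.5],[0,0,-0.005,0,0.4,1.8,45.5],[0,0,-0.005,0,0.4,1.8,45.5]]]' 30;python3 go.py 454 61.8 190 3.355 0
```

```text
time: 11.0
position: [454.2, 61.8, 91.6]
ee_rot: [-3.141, 0.001, -2.929]
ft_force: [1.6, 0.0, 2.5]
grip_width: 0.496
[-0.0, 0.001, -0.0, 0.1, -0.0, -98.4]
11.0 [454.2  61.8  91.6] [ 0.13  0.43  2.13 -0.    0.57 -1.65] [1.6 0.  2.5] 45.7
```

```bash
python3 -m inch '[[[0,0,0,0,0,-5,45.5],[0,0,0,0,0,-20,45.5],[0,0,0,0,0,-45,45.5],[0,0,0,0,0,-75,45.5],[0,0,0,0,0,-105,45.5],[0,0,0,0,0,-115,45.5],[0,0,0,0,0,-115,45.5]]]';python3 go.py 454 61.8 205 3.355 0;python3 - <<'E'
from h import *
f=grab_frame("wrist");save(f,"w5.png")
g=grab_frame("side");save(g,"s5.png",(220,130,420,300),3)
E
```

```text
time: 11.7
position: [454.7, 61.9, 207.7]
ee_rot: [-3.141, 0.004, -2.929]
ft_force: [-0.8, 0.1, -1.0]
grip_width: 0.495
[-0.0, 0.004, -0.0, 0.7, 0.0, 2.7]
11.7 [454.7  61.9 207.7] [ 0.13  0.22  2.07 -0.    0.85 -1.65] [-0.8  0.1 -1. ] 45.5
```

View pics/w5.png

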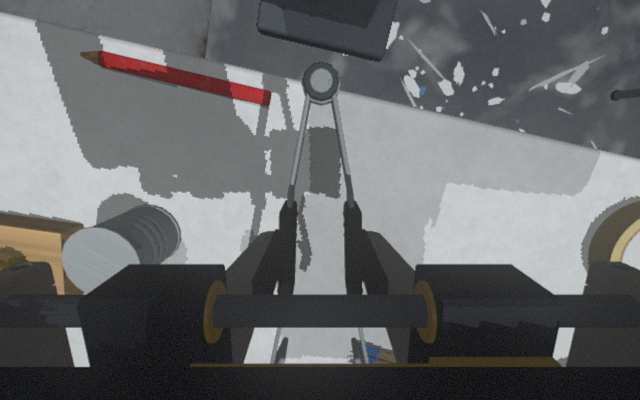

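View pics/s5.png

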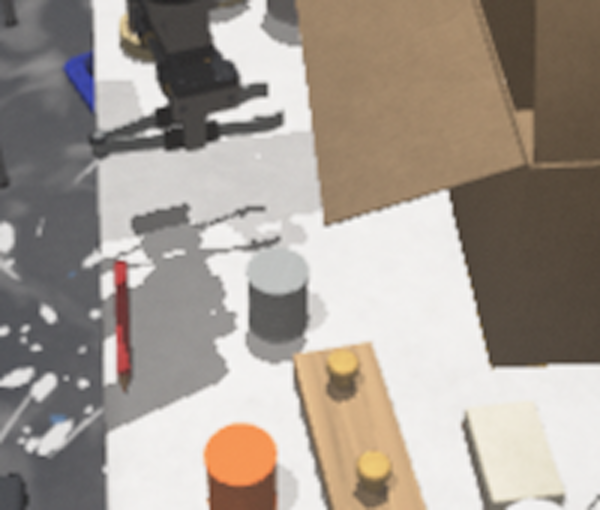

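Wrist view: the tongs are held level and straight, with the rivet at (321,82) and the jaws near (281,350) and (358,350). Side view: the tin stands at (278,295) and both knobs are in the block, the clean one at (343,362). Measuring the knob and the jaws precisely.

```bash
python3 - <<'E'
from h import *
from scipy.spatial.transform import Rotation as Ro
def head(f,n,box,z):
    h=cv2.cvtColor(f["image"],cv2.COLOR_RGB2HSV);m=cv2.inRange(h,np.array((15,150,110)),np.array((32,255,255)));k=np.zeros_like(m);k[box[1]:box[3],box[0]:box[2]]=255
    for c in cv2.findContours(m&k,0,2)[0]:
        if cv2.contourArea(c)>15:
            (u,v),r=cv2.minEnclosingCircle(c);M=cv2.moments(c);u2,v2=M["m10"]/M["m00"],M["m01"]/M["m00"];print(n,np.round([u,v,r,u2,v2],1),onz(f,u,v,z).round(1),onz(f,u2,v2,z).round(1))
head(grab_frame("side"),"S",(315,235,365,300),55);head(grab_frame("top"),"T",(375,185,445,215),55)
f=grab_frame("wrist");o=observe();R=Ro.from_euler("xyz",o["ee_rot"]).as_matrix()
for n,u,v,X in(("riv",321,82,90),("jl",281,350,-80),("jr",358,350,-80),("grip l",289,250,0),("grip r",353,250,0)):
    c,d=ray(f,u,v);c=R.T@(c-o["position"]);d=R.T@d;print(n,(c+d*(X-c[0])/d[0]).round(1))
    print("   at z=80",(c+d*(80-c[2])/d[2]).round(1))
E
python3 - <<'E'
from h import *
f=grab_frame("wrist");save(f,"jaw.png",(250,325,400,375),5)
E
```

```text
T [389.  199.1   4.1 389.2 199.2] [ 570.8 -202.8   55. ] [ 570.6 -203.2   55. ]
T [426.6 197.4   3.7 426.7 197.2] [ 578.  -312.3   55. ] [ 578.6 -312.4   55. ]
riv [90.   0.7 70.7]
   at z=80 [91.3  0.8 80. ]
jl [-80.  -26.7  94.2]
   at z=80 [-68.2 -24.6  80. ]
jr [-80.   26.5  94.2]
   at z=80 [-68.2  24.4  80. ]
grip l [  0.  -17.7  79.8]
   at z=80 [ -0.1 -17.8  80. ]
grip r [ 0.  19.4 79.8]
   at z=80 [-0.1 19.4 80. ]
```

Run:
```python
from h import *
from scipy.spatial.transform import Rotation as Ro
f=grab_frame("side");o=observe();R=Ro.from_euler("xyz",o["ee_rot"]).as_matrix()
def zs(n,px,X):
    c,d=ray(f,*px);c=R.T@(c-o["position"]);d=R.T@d
    # given tool y
    for Y in(X[1],):
        s=(Y-c[1])/d[1];print(n,(c+d*s).round(1))
q=lambda x,y:(220+x/3,130+y/3)
zs("riv",q(98,147),(90,0));zs("near jaw",q(281,119),(-90,-26));zs("far jaw",q(266,90),(-90,26))
zs("near jaw+",q(281,119),(-90,26));zs("far jaw-",q(266,90),(-90,-26))
zs("near grip end",q(208,135),(-28,-18))
print(o["position"])
```

```text
riv [90.   0.  82.8]
near jaw [-94. -26.  79.]
far jaw [-96.1  26.   81. ]
near jaw+ [-112.6   26.   125.3]
far jaw- [-78.4 -26.   37.3]
near grip end [-18.7 -18.   84.6]
[453.50450726  61.75307559 205.56352534]
```

```bash
python3 go.py 491.5 -203 195 3.1416 0
```

```text
[-0.0, -0.001, 0.213, 18.8, -266.8, 10.6]
12.05 [453.5  61.8 205.6] [ 0.13  0.22  2.07 -0.    0.85 -1.65] [ 0.2  0.2 -0.9] 45.3
```

```bash
python3 -m inch '[[[0,0,0.03,2,-20,1,45.5],[0,0,0.06,5,-60,3,45.5],[0,0,0.1,8,-100,4,45.5],[0,0,0.14,11,-140,6,45.5],[0,0,0.17,14,-180,8,45.5],[0,0,0.2,17,-220,9,45.5],[0,0,0.213,18.8,-250,10.6,45.5],[0,0,0.213,18.8,-264,10.6,45.5]]]'; python3 go.py 491.5 -203 195 3.1416 0
```

```text
time: 12.85
position: [490.9, -202.5, 194.2]
ee_rot: [-3.141, -0.001, 3.139]
ft_force: [0.1, 0.2, -1.2]
grip_width: 0.499
[-0.0, -0.001, -0.002, -0.6, -0.5, -0.8]
12.85 [ 490.9 -202.5  194.2] [-0.39  0.34  1.93 -0.    0.87 -1.96] [ 0.1  0.2 -1.2] 45.9
```

```bash
python3 -m inch '[[[0,0,0,-0.6,-0.5,12,45.5],[0,0,0,-0.6,-0.5,25,45.5],[0,0,0,-0.6,-0.5,33,45.5],[0,0,0,-0.6,-0.5,33,45.5],[0,0,0,-0.6,-0.5,33,45.5]]]'; python3 go.py 491.5 -203 128.6 3.1416 0;python3 - <<'E'
from h import *
f=grab_frame("top");g=grab_frame("side")
def mk(f,z0):
    im=f["image"].copy()
    return im
a=cv2.resize(f["image"][175:245,345:445],(600,420),interpolation=cv2.INTER_CUBIC)[:290];b=cv2.resize(g["image"][215:300,290:380],(800,756),interpolation=cv2.INTER_CUBIC)
A=cv2.resize(f["image"][175:250,340:440],(400,300),interpolation=cv2.INTER_CUBIC);B=cv2.resize(g["image"][200:305,280:380],(400,420),interpolation=cv2.INTER_CUBIC)
w=grab_frame("wrist");C=cv2.resize(w["image"][200:400,150:490],(400,235))
W=np.zeros((560,800,3),np.uint8);W[:300,:400]=A;W[:420,400:]=B;W[305:540,:400]=C
cv2.imwrite("pics/c11.png",W[:,:,::-1])
E
```

```text
time: 13.35
position: [491.3, -202.1, 160.8]
ee_rot: [3.141, -0.002, 3.141]
ft_force: [0.3, -0.6, -1.1]
grip_width: 0.497
[0.0, -0.002, -0.001, -0.3, -0.9, 32.2]
13.35 [ 491.3 -202.1  160.8] [-0.39  0.39  1.95 -0.    0.8  -1.96] [ 0.3 -0.6 -1.1] 45.7
```

View pics/c11.png

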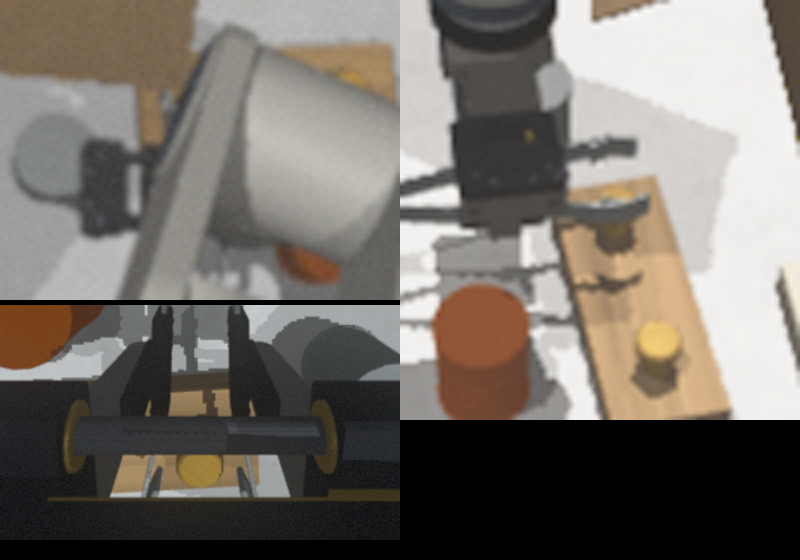

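Wrist crop: the clean knob's head at (200,470) is centred between the jaws at (150,475) and (245,478). The side crop shows the jaws straddling it, still above its top. Now descend.

```bash
python3 -m inch '[[[0,0,0,-0.3,-0.5,8,45.5],[0,0,0,-0.3,-0.5,16,45.5],[0,0,0,-0.3,-0.5,24,45.5],[0,0,0,-0.3,-0.5,30,45.5],[0,0,0,-0.3,-0.5,32.2,45.5],[0,0,0,-0.3,-0.5,32.2,45.5]]]'; python3 go.py 491.5 -203 128.6 3.1416 0
```

```text
time: 14.1
position: [491.9, -203.2, 128.9]
ee_rot: [-3.141, -0.001, 3.14]
ft_force: [-0.5, -0.9, -1.9]
grip_width: 0.497
[-0.0, -0.001, -0.002, 0.4, 0.2, 0.3]
14.1 [ 491.9 -203.2  128.9] [-0.39  0.45  1.96 -0.    0.73 -1.96] [-0.5 -0.9 -1.9] 45.7
```

```bash
python3 -m inch '[[[0,0,0,0,0,0,43],[0,0,0,0,0,0,40],[0,0,0,0,0,0,37],[0,0,0,0,0,0,34],[0,0,0,0,0,0,31],[0,0,0,0,0,0,28],[0,0,0,0,0,0,25],[0,0,0,0,0,0,25]]]' 33; python3 go.py 491.5 -203 250 3.1416 0
```

```text
time: 14.9
position: [491.9, -203.2, 129.0]
ee_rot: [-3.141, -0.001, 3.14]
ft_force: [-0.1, -0.4, -0.4]
grip_width: 0.36
[-0.0, -0.001, -0.002, 0.6, 0.2, -121.0]
14.9 [ 491.9 -203.2  129. ] [-0.39  0.45  1.96 -0.    0.73 -1.96] [-0.1 -0.4 -0.4] 33.1
```

```bash
python3 -m inch '[[[0,0,0,0,0,0,25],[0,0,0,0,0,-2,25],[0,0,0,0,0,-6,25],[0,0,0,0,0,-12,25],[0,0,0,0,0,-20,25],[0,0,0,0,0,-30,25],[0,0,0,0,0,-40,25],[0,0,0,0,0,-40,25]]]' 33; python3 go.py 470 -203 260 3.1416 0;python3 - <<'E'
from h import *
g=grab_frame("side");w=grab_frame("wrist")
B=cv2.resize(g["image"][190:305,280:380],(400,460),interpolation=cv2.INTER_CUBIC);C=cv2.resize(w["image"][200:400,150:490],(400,235))
W=np.zeros((460,800,3),np.uint8);W[:,400:]=B;W[:235,:400]=C
cv2.imwrite("pics/c12.png",W[:,:,::-1])
E
```

```text
time: 15.7
position: [492.9, -203.6, 170.8]
ee_rot: [-3.14, 0.001, 3.14]
ft_force: [0.3, -0.5, -2.5]
grip_width: 0.36
[-0.001, 0.001, -0.002, 22.7, 0.4, -89.2]
15.7 [ 492.9 -203.6  170.8] [-0.39  0.38  1.94 -0.    0.82 -1.96] [ 0.3 -0.5 -2.5] 33.2
```

View pics/c12.png

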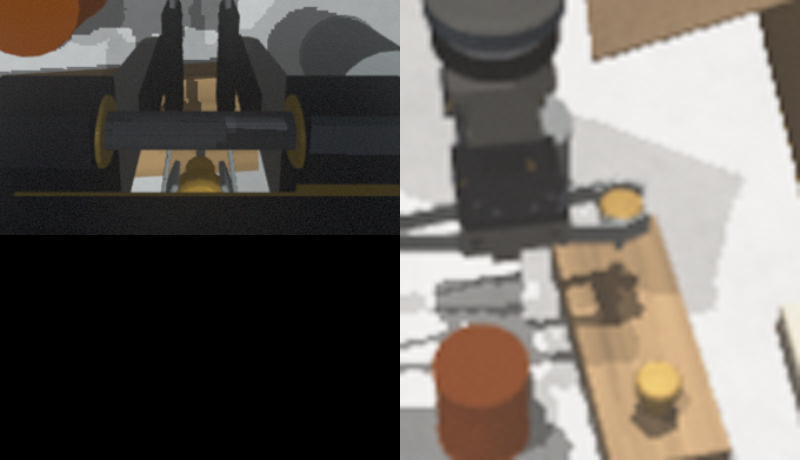

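Wrist and side views: the knob is out of its hole, with its head held in the jaws at (620,205) in the side crop, while the spare stays at (658,382). Raising it further, shifted to the right to stay clear of the flap.

```bash
python3 -m inch '[[[0,0,0,2,-6,-3,25],[0,0,0,5,-16,-8,25],[0,0,0,8,-28,-18,25],[0,0,0,11,-38,-33,25],[0,0,0,12,-44,-50,25],[0,0,0,12,-47,-67,25],[0,0,0,12,-47,-84,25],[0,0,0,12,-47,-98,25]]]' 33; python3 -m inch '[[[0,0,0,0,0,-5,25],[0,0,0,0,0,-9,25],[0,0,0,0,0,-11,25],[0,0,0,0,0,-11,25],[0,0,0,0,0,-11,25]]]'
python3 - <<'E'
from h import *
o=observe();print(o["position"].round(1),o["ft_force"].round(1),o["grip_width"]*92,o["joint_vel"].round(3))
h0=lambda f:cv2.cvtColor(f["image"],cv2.COLOR_RGB2HSV)
S=grab_frame("side");m=cv2.inRange(h0(S),np.array((14,110,110)),np.array((32,255,255)));m[:150]=0;m[300:]=0;m[:,300:310]=0;m[:,:300]=0;m[:,375:]=0
for c in cv2.findContours(m,0,2)[0]:
    if cv2.contourArea(c)>12:print("brass",cv2.boundingRect(c),cv2.contourArea(c))
k=o["position"]+[80,0,-78.6];print("head expected px",proj(S,[k]).round(1),"spare exp",proj(S,[[577,-313.5,56]]).round(1),"tin top exp",proj(S,[[525,-98.5,72]]).round(1))
g=((h0(S)[...,2]>175)&(h0(S)[...,2]<212)&(h0(S)[...,1]<10)).astype(np.uint8);g[:200]=0;g[255:]=0;g[:,:290]=0;g[:,330:]=0
c=max(cv2.findContours(cv2.morphologyEx(g,2,np.ones((3,3),np.uint8)),0,2)[0],key=cv2.contourArea);print("tin top",cv2.boundingRect(c));save(S,"s13.png",(260,150,400,310),4)
E
```

```text
time: 16.6
position: [479.9, -251.3, 269.1]
ee_rot: [-3.14, 0.001, 3.139]
ft_force: [0.2, -0.9, -2.1]
grip_width: 0.363
time: 17.1
position: [479.7, -251.1, 279.5]
ee_rot: [-3.141, -0.0, 3.139]
ft_force: [-0.2, 0.4, -1.2]
grip_width: 0.361
[ 479.7 -251.1  279.5] [-0.2  0.4 -1.2] 33.190739013020305 [0.001 0.002 0.    0.001 0.    0.001]
brass (339, 280, 11, 11) 75.0
brass (329, 224, 11, 7) 51.0
head expected px [[334.8 228.5]] spare exp [[344.  284.9]] tin top exp [[312.  219.7]]
tin top (323, 228, 4, 5)
```

```bash
python3 -m inch '[[[0,0,0,0,0,0,25],[0,0,0,0,0,0,25],[0,0,0,0,0,0,25],[0,0,0,0,0,0,25],[0,0,0,0,0,0,25]]]'
python3 - <<'E'
from h import *
from plant import hand_in
S=grab_frame("side");m=cv2.inRange(cv2.cvtColor(S["image"],cv2.COLOR_RGB2HSV),np.array((14,110,110)),np.array((32,255,255)));m[:150]=0;m[300:]=0;m[:,:310]=0;m[:,375:]=0
b=[cv2.boundingRect(c) for c in cv2.findContours(m,0,2)[0] if cv2.contourArea(c)>12];o=observe();print(b,o["position"].round(1),o["grip_width"]*92)
if any(r[1]<240 for r in b):print(hand_in())
E
```

```text
time: 17.65
position: [479.7, -251.1, 279.5]
ee_rot: [-3.141, -0.0, 3.139]
ft_force: [-0.2, -0.1, -2.6]
grip_width: 0.361
[(339, 280, 11, 11), (329, 224, 11, 7)] [ 479.7 -251.1  279.5] 33.17171515944814
the job is handed in; nothing more can be done
None
```

I handed the job in at about 17.7 s with the clean knob held still in the tongs. By arm travel it is about 150 mm above its seat, so the tip of its stud is roughly 13 cm above the block.

- **Tin:** I lifted the tin straight off and stood it on the table left of the block, open end down, then let it go. It was last seen standing there in the pictures taken just before the tongs closed on the knob.
- **Knob:** I picked up the tongs by their grips, shut the jaws on the knob's head at 33 N and drew it up. I shifted it to the right to stay clear of the carton flap. The fingers held only the tongs from then on and stayed 80 mm away from the knob.

**Last checks:**
- The held head showed at about pixel (334, 227) in the side view, against an expected (335, 228). It did not move over the final half second.
- The spare knob was at its original pixel.
- The gripper opening was steady at 33.2 mm, slightly under the 35 mm you gave for jaws on the knob.

**Not confirmed or disagreeing:**
- The automatic check for the tin's top in the final side view failed; the arm or its shadow probably hid the tin.
- In the last picture the knob may hang slightly tilted in the jaws.
- I did not re-measure the bystanders at the end, but saw nothing disturbed.

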